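# Find the binding lever of the valve bank

### The arm

A 7-joint arm with a two-finger parallel gripper is mounted at the origin on a cart in front of the work surface, level with it; the furniture and walls round the work are solid. World frame = base frame: x ahead of the robot, y to its left, z up, the work surface at z = 0. Lengths are in m, angles in rad, forces in N, time in s.
With the tool pointing down it reaches from about 0.425 to 0.925 m from the base axis. Payload 6.8 kg.
Tool frame: the origin (TCP) lies at the very end of the fingers, on their centre line; the grasp point (between the pads) lies 19 mm behind it (r.tcp_to_grasp is the distance from the TCP to the grasp point, in m); z points along the fingers, y is the line along which they close (so a half turn about z gives the same grasp; the last joint's range is limited). The gripper opens to 85 mm and grips with 20 to 120 N. Pads are 22 mm wide; open, the fingers measure 114 mm over their backs; the gripper's body (76 mm by 85 mm) begins 54 mm behind the grasp point. The pads swing forward as they close: fully open they stand 13 mm farther back than shut.
Start: joints at [-1.274, 0.477, 0.022, 1.555, -0.011, 1.109, -0.083], TCP at [0.266, 0.62, 0.231] pointing down, gripper open.
Joint ranges: [-2.96, 2.96], [-0.34, 2.1], [-1.41, 1.46], [0.24, 2.44], [-1.37, 4.51], [0.17, 1.92], [-2.96, 2.96]. Speed limits (rad/s): [2.39, 2.39, 3.14, 3.14, 3.14, 3.14, 3.14].

### API

Orientations are given as a rotation vector (axis times angle).
In Python, from bench import r gives the robot as it stands.
- The arm moves only by the tool step_arm, never from a script. Its argument "moves" is a list of rows, each a list of 7 numbers: the shift along the tool's x, y, z in mm, then the turn, a rotation vector about the tool's x, y, z in rad, then the finger opening in mm, from 0 to 85.4. A call has 1 to 8 rows; each row is the pose to reach, as a shift and turn from the pose commanded when the call began, along the tool's axes at that moment; what a row does not reach only later rows make up. A row lasts 1/10 s, in which the tool goes at most 50 mm and 8.59 degrees, less where a joint would pass 70% of its speed; a pose out of reach is approached as far as the arm can. A call with a gripper value outside its range is refused whole. The fingers move at their own pace and stop on an object; "grip_force" is the grip in N (left out, the last holds). Time passes only in rows, so rows that repeat a pose let the fingers close. It gives the time, the measured TCP pose, the force, the opening and the grip force at its end, in the units of the state.
- r.get_obs(): the state, without advancing time (a new reading comes with each control period).
- r.grab_frame(name): name is "scene" or "top" or "wrist"; returns a dict with "image" (384x512x3 uint8, red, green, blue), "depth" (384x512 float32, m along the optical axis (not along the pixel's ray), 0 where there is no reading), "mtx" (3x3 intrinsics, pixels), "rvec" (rotation vector, rad) and "tvec" (3), from world to camera coordinates, as OpenCV has them. Camera axes: x right, y down, z forward; pixel columns grow to the right and rows downward; lengths in m; the calibration is good to about 2 mm. A picture is of the moment at which its call begins.
- r.hand_in(): hands the job in; it is judged then, once.
The state is a dict: "clock": time; "joints": joint angles; "qvel": joint speeds; "tau": joint torques, N m; "tcp_pos": TCP position; "orientation": TCP orientation; "contact_force": force on the tool from outside, world axes, zero at the start; "moment": the same for the moment, N m; "grip_width": finger opening in m; "gripper_force": force on a finger pad.
Only numpy, scipy, OpenCV 4.12 (cv2) and the standard library are available. Lean on these libraries where they do the work, as an engineer would, in place of code of your own. Each camera call takes 0.05 s, during which the arm holds its last target. There are 200 camera calls.

### The job

One of the three spring-return levers of the valve bank binds part-way through its swing. Push the levers gently away from you by their knobs with closed fingertips (no gripping, and never harder than 12 N) to feel which one binds, and leave that lever standing by itself where it jams, the others back at rest. Then lay the smaller bearing, its replacement, flat and wholly on the round rubber pad in front of the binding lever; do not move the larger bearing.

Things in the scene. Friction and masses are not known exactly. Their poses are not given: they have to be found in the camera images.
- lever_bank: fixed bank of three lever valves: bed plate 225 x 250 mm, 10 mm thick, from 170 mm before to 55 mm behind the origin; three grey housings, tops 89 mm above the bench, at y = +80 (left), 0 (middle), -80 mm (right). Origin on the bench under the middle pivot; x points away from the robot, the way levers are pushed, z up; turned by up to 0.2 rad
- lever_left (a joint): hinge of the left lever, rad: 0 at rest, leaning 0.45 rad to bank -x; grows to its stop at 1.15 when pushed to bank +x. Pivot 60 mm above the bench, 110 mm from the knob. Springs back to rest (1 to 2 N at the knob). The lever that binds does so from an angle between 0.2 and 0.85 on: its force climbs by about 0.4 N per mm; pushed to some 6 to 8 N it then stays by itself
- lever_middle (a joint): hinge of the middle lever, rad: 0 at rest, leaning 0.45 rad to bank -x; grows to its stop at 1.15 when pushed to bank +x. Pivot 60 mm above the bench, 110 mm from the knob. Springs back to rest (1 to 2 N at the knob). The lever that binds does so from an angle between 0.2 and 0.85 on: its force climbs by about 0.4 N per mm; pushed to some 6 to 8 N it then stays by itself
- lever_right (a joint): hinge of the right lever, rad: 0 at rest, leaning 0.45 rad to bank -x; grows to its stop at 1.15 when pushed to bank +x. Pivot 60 mm above the bench, 110 mm from the knob. Springs back to rest (1 to 2 N at the knob). The lever that binds does so from an angle between 0.2 and 0.85 on: its force climbs by about 0.4 N per mm; pushed to some 6 to 8 N it then stays by itself
- knob_left (a point): centre of the left lever's black ball knob, 26 mm in diameter, on a 10 mm steel shaft; 159 mm above the bench at rest, 170 mm with the lever upright, 144 mm at the stop. Push it with closed fingertips on the side facing bank -x
- knob_middle (a point): centre of the middle lever's black ball knob, 26 mm in diameter, on a 10 mm steel shaft; 159 mm above the bench at rest, 170 mm with the lever upright, 144 mm at the stop. Push it with closed fingertips on the side facing bank -x
- knob_right (a point): centre of the right lever's black ball knob, 26 mm in diameter, on a 10 mm steel shaft; 159 mm above the bench at rest, 170 mm with the lever upright, 144 mm at the stop. Push it with closed fingertips on the side facing bank -x
- pad_left (a point): centre of the top of the left round rubber parts pad, 66 mm in diameter, 12 mm above the bench, on the bed plate 125 mm in front (bank -x) of the left lever's pivot
- pad_middle (a point): centre of the top of the middle round rubber parts pad, 66 mm in diameter, 12 mm above the bench, on the bed plate 125 mm in front (bank -x) of the middle lever's pivot
- pad_right (a point): centre of the top of the right round rubber parts pad, 66 mm in diameter, 12 mm above the bench, on the bed plate 125 mm in front (bank -x) of the right lever's pivot
- bearing_small_mid (a point): centre of the smaller of two loose ball bearings, lying flat: 42 mm in diameter, 12 mm high, about 0.09 kg; z is its own axis
- bearing_large_mid (a point): centre of the larger bearing, lying flat: 52 mm in diameter, 15 mm high; stays where it is
Things that resemble listed ones, but are neither listed nor needed, are in the scene too. What is shaped like the part that bears bearing_small_mid but green is not meant.

How it is judged:
On the way:
1. the binding lever stands jammed by itself, more than 0.15 rad from rest, touched by nothing (((value of joint lever_left above 0.15 rad and velocity of joint lever_left between -0.05 and 0.05 rad/s and contact force between each of the fingers, the arm and lever_left below 0.1 N) or (value of joint lever_middle above 0.15 rad and velocity of joint lever_middle between -0.05 and 0.05 rad/s and contact force between each of the fingers, the arm and lever_middle below 0.1 N) or (value of joint lever_right above 0.15 rad and velocity of joint lever_right between -0.05 and 0.05 rad/s and contact force between each of the fingers, the arm and lever_right below 0.1 N))), for 0.8 s.
At the end, for the whole second after the job is handed in: The binding lever stands by itself more than 0.15 rad from rest, untouched; the other two are at rest (within 0.06 rad); the small bearing lies still and flat (within 0.12 rad) on the pad in front of the binding lever, centre within 12 mm of the pad's centre (wholly on it) ((((value of joint lever_left above 0.15 rad and velocity of joint lever_left between -0.05 and 0.05 rad/s and contact force between each of the fingers, the arm and lever_left below 0.1 N) and value of joint each of lever_middle, lever_right below 0.06 rad and horizontal distance between bearing_small_mid and pad_left below 0.012 m and z of bearing_small_mid in the frame of pad_left below 0.01 m and angle between bearing_small_mid's own z axis and vertical below 0.12 rad) or ((value of joint lever_middle above 0.15 rad and velocity of joint lever_middle between -0.05 and 0.05 rad/s and contact force between each of the fingers, the arm and lever_middle below 0.1 N) and value of joint each of lever_left, lever_right below 0.06 rad and horizontal distance between bearing_small_mid and pad_middle below 0.012 m and z of bearing_small_mid in the frame of pad_middle below 0.01 m and angle between bearing_small_mid's own z axis and vertical below 0.12 rad) or ((value of joint lever_right above 0.15 rad and velocity of joint lever_right between -0.05 and 0.05 rad/s and contact force between each of the fingers, the arm and lever_right below 0.1 N) and value of joint each of lever_left, lever_middle below 0.06 rad and horizontal distance between bearing_small_mid and pad_right below 0.012 m and z of bearing_small_mid in the frame of pad_right below 0.01 m and angle between bearing_small_mid's own z axis and vertical below 0.12 rad)) and linear speed of bearing_small below 0.02 m/s).
It fails at once if a lever is pushed or squeezed with more than 12 N (contact force between any of the fingers, the arm and lever_left above 12 N or contact force between any of the fingers, the arm and lever_middle above 12 N or contact force between any of the fingers, the arm and lever_right above 12 N).
It fails at once if the larger bearing is moved by more than 15 mm (distance of bearing_large_mid from where it was at the start of the episode above 0.015 m).
It also fails if it takes over 72 s, if anything falls off the work surface, if the arm or the gripper's body presses on something with over 40 N, if the wrist force passes 120 N, or if a joint passes its speed limit or range.

## Working session

There is one attempt and no reset: what is moved stays moved. The work goes in short steps, Python scripts to look and compute and a tool call to move; the robot and the scene stay as the last step left them, time stands still between calls to the robot, and variables do not carry over. Pictures are saved under pics/ and viewed, at most 10 in all, crops included, and the job is handed in when it is done.

Besides the shell and the picture viewer there is one more tool, called after "Emit:" as name(argument=value, ...) on one line, values as JSON. step_arm: Moves the arm, as the interface text tells. Its arguments: {"type":"object","properties":{"moves":{"type":"array","items":{"type":"array","items":{"type":"number"}}},"grip_force":{"type":"number"}},"required":["moves"]}

```bash
mkdir -p pics; ls; cat > h.py <<'E'
import numpy as np, cv2
from bench import r
def grab(n):
    f=r.grab_frame(n); f['R']=cv2.Rodrigues(np.array(f['rvec'],float))[0]; f['t']=np.array(f['tvec'],float).ravel(); return f
def world(f,u,v,d=None,z=None):
    ray=np.linalg.inv(f['mtx'])@np.array([u,v,1.]); c=-f['R'].T@f['t']; w=f['R'].T@ray
    return c+w*(d if d is not None else (z-c[2])/w[2])
def cloud(f):
    h,w=f['depth'].shape; v,u=np.mgrid[:h,:w]; p=np.stack([u,v,np.ones_like(u)],-1)@np.linalg.inv(f['mtx']).T
    return (p*f['depth'][...,None]-f['t'])@f['R']
def save(f,n): cv2.imwrite('pics/'+n,f['image'][...,::-1])
E
python3 - <<'E'
from h import *
for n in ['top','scene']:
    f=grab(n); save(f,n+'1.png'); print(n,-f['R'].T@f['t'])
o=r.get_obs(); print(o['clock'],o['tcp_pos'],o['orientation'],o['contact_force'])
E
```

```text
pics
top [ 0.42118662 -0.04365511  1.19574632]
scene [-0.01451664  0.51376981  0.59611339]
0.1 [0.26559709 0.6199678  0.23040551] [-6.31369740e-01 -3.07727003e+00  2.59868956e-03] [ 0.78777655  0.10413105 -0.02213879]
```

View pics/top1.png

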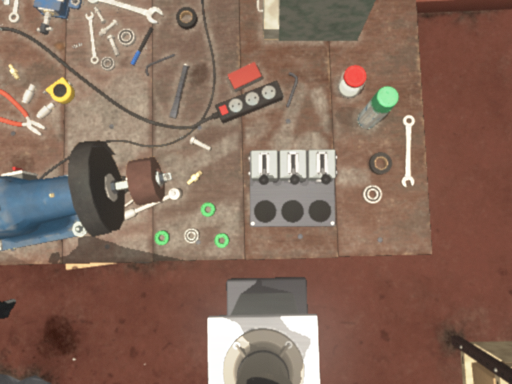

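View pics/scene1.png

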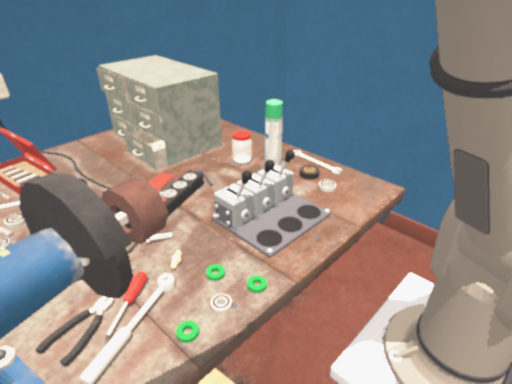

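The top view shows the lever bank with housings at (263/293/322,165), knobs near row 180 and pads at (265/292/319,211). Silver rings lie at (191,236) and (372,194), a dark ring at (379,162), and three green rings at (162,238), (208,210) and (222,241). In the scene view the same silver rings are at (221,302) and (327,185). Next I'll measure the ring sizes and check the tool orientation.

```bash
python3 - <<'E'
from h import *
from scipy.spatial.transform import Rotation as Ro
np.set_printoptions(precision=4,suppress=True)
f=grab('top'); P=cloud(f); im=f['image']; hsv=cv2.cvtColor(im,cv2.COLOR_RGB2HSV)
for u,v in [(191,236),(372,194),(379,162)]:
    w=slice(v-14,v+15),slice(u-14,u+15)
    z=P[w][...,2]; m=z>0.006
    p=P[w][m]; 
    c,hw,a=cv2.minAreaRect((p[:,:2]*1000).astype(np.float32))
    print((u,v),'ctr',c,'size',hw,'z',np.percentile(z[m],[50,90]),'n',m.sum(), 'bench',np.median(z[~m]))
# pads & plate
dark=(hsv[...,2]<75).astype(np.uint8)
for u in (265,292,319):
    lab=cv2.connectedComponents(dark[190:228,240:345])[1]; l=lab[211-190,u-240]
    vs,us=np.nonzero(lab==l); c=(us.mean()+240,vs.mean()+190); print('pad',c,len(us),world(f,*c,z=.012),P[int(c[1]),int(c[0])])
for k in (264,294,322):
    w=P[170:195,k-10:k+11].reshape(-1,3); q=w[w[:,2]>.14]; print('knob',len(q),q.mean(0) if len(q) else '',q.max(0) if len(q) else '')
o=r.get_obs(); print(Ro.from_rotvec(o['orientation']).as_matrix(),o['joints'],o['tcp_pos'],o['grip_width'],o['contact_force'])
g=grab('wrist'); print('wrist',-g['R'].T@g['t'],g['R'][2],g['R'][0])
b=np.hstack([cv2.resize(im[v-20:v+20,u-20:u+20],(260,260),interpolation=cv2.INTER_CUBIC) for u,v in[(191,236),(372,194),(379,162)]])
cv2.imwrite('pics/crop.png',b[...,::-1])
E
```

```text
(191, 236) ctr (388.43353271484375, 87.57200622558594) size (57.5942268371582, 264.3031921386719) z [0.0115 0.0153] n 141 bench -8.042503131866385e-05
(372, 194) ctr (473.13385009765625, -200.13438415527344) size (67.40766906738281, 322.78985595703125) z [0.0144 0.0181] n 219 bench 0.0004075985520921283
(379, 162) ctr (525.5361328125, -214.45062255859375) size (62.657020568847656, 395.36553955078125) z [0.0199 0.0236] n 319 bench 0.0006479384836137487
pad (np.float64(292.0636773680021), np.float64(208.07163703900238)) 3769 [ 0.4614 -0.0998  0.012 ] [ 0.4615 -0.0994  0.015 ]
pad (np.float64(292.0636773680021), np.float64(208.07163703900238)) 3769 [ 0.4614 -0.0998  0.012 ] [ 0.4615 -0.0994  0.015 ]
pad (np.float64(292.0636773680021), np.float64(208.07163703900238)) 3769 [ 0.4614 -0.0998  0.012 ] [ 0.4615 -0.0994  0.015 ]
knob 84 [ 0.5291 -0.0217  0.1914] [ 0.5486 -0.0097  1.1957]
knob 85 [ 0.5275 -0.0993  0.191 ] [ 0.5462 -0.0437  1.1957]
knob 87 [ 0.5237 -0.1737  0.2138] [ 0.5436 -0.0437  1.1957]
[[-0.9192  0.3938 -0.0005]
 [ 0.3938  0.9192 -0.0013]
 [-0.0001 -0.0014 -1.    ]] [-1.2741  0.4776  0.0223  1.5562 -0.0115  1.1093 -0.0831] [0.2656 0.62   0.2305] 0.08551141302123161 [-0.1766 -0.2658 -0.2344]
wrist [0.1924 0.6525 0.3725] [ 0.2871 -0.1243 -0.9498] [ 0.3932  0.9195 -0.0015]
```

View pics/crop.png

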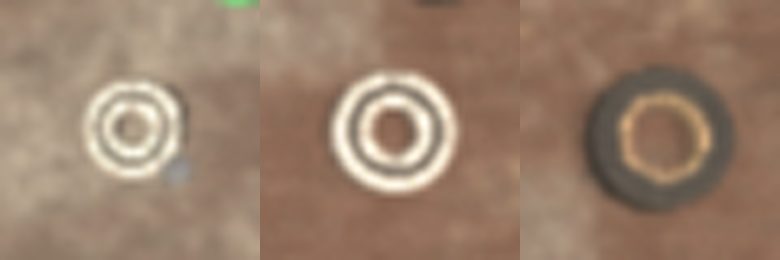

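The crop compares three rings. The left one (191,236) is a silver ring with a ~42 mm outline and 12 mm top, so it is the small bearing. (372,194) is silver, 52 mm and 15 mm high, so it is the large one. (379,162) is a dark 20 mm ring and unrelated. Next I'll measure everything more precisely and check the route.

```bash
python3 - <<'E'
from h import *
np.set_printoptions(precision=4,suppress=True)
f=grab('top'); P=cloud(f); g=cv2.cvtColor(f['image'],cv2.COLOR_RGB2GRAY)
print(g[205:218:3,252:332:3])
roi=g[192:228,248:340]; 
for T in (30,40,50,60):
    n,lab,st,ce=cv2.connectedComponentsWithStats((roi<T).astype(np.uint8))
    for i in range(1,n):
        if st[i,4]>150: c=ce[i]+[248,192]; print(T,c,st[i,2:],world(f,*c,z=.012))
d=f['depth']>0
for k in (264,294,322):
    w=P[165:195,k-12:k+13].reshape(-1,3); q=w[(w[:,2]>.145)&(w[:,2]<.18)]; print('knob',len(q),q.mean(0),q.min(0),q.max(0))
for (u,v),zz in (((191,236),.012),((372,194),.015)):
    w=P[v-14:v+15,u-14:u+15].reshape(-1,3); q=w[(w[:,2]>.007)&(w[:,2]<.02)]
    m=(cv2.cvtColor(f['image'],cv2.COLOR_RGB2HSV)[v-12:v+13,u-12:u+13]); mm=(m[...,1]<60)&(m[...,2]>170)
    (c,rad)=cv2.minEnclosingCircle(np.argwhere(mm)[:,::-1].astype(np.float32)); c=(c[0]+u-12,c[1]+v-12)
    print('bearing',c,rad,world(f,*c,z=zz), 'diam',2*rad*np.linalg.norm(world(f,1,0,z=zz)-world(f,0,0,z=zz)), 'depth med',np.median(q,0))
q=P[d&(P[...,2]>.03)&(P[...,2]<.6)&(P[...,1]>0.05)&(P[...,1]<.8)]
for y in np.arange(.05,.8,.05):
    s=q[(q[:,1]>=y)&(q[:,1]<y+.05)&(q[:,0]<.5)]
    if len(s): print(y.round(2),'xmin',s[:,0].min(),'zmax',s[:,2].max())
E
```

```text
[[152 122  71  72  72  73  72  78 153 153 133  72  75  73  74  73  73 147
  148 132  72  73  73  72  73  70 135]
 [151  75  72  70  73  72  72  71 138 154  87  73  74  74  74  74  72 115
  147  91  72  74  72  72  72  71  94]
 [154  70  73  73  71  72  72  71 125 153  78  72  73  72  73  73  73 104
  148  81  73  73  72  71  71  71  85]
 [154  81  71  72  71  71  69  70 140 153  85  71  72  72  71  70  70 111
  147 103  71  71  72  70  70  69 104]
 [156 129  68  71  71  68  69  79 154 153 141  68  70  70  70  70  75 148
  149 142  70  71  70  70  69  72 144]]
knob 80 [ 0.5313 -0.0212  0.168 ] [ 0.5199 -0.0333  0.1592] [ 0.5432 -0.0098  0.1747]
knob 82 [ 0.53   -0.1007  0.1665] [ 0.518  -0.1129  0.1454] [ 0.5459 -0.0895  0.1727]
knob 82 [ 0.5282 -0.18    0.1674] [ 0.5158 -0.1921  0.1467] [ 0.5432 -0.1689  0.1747]
bearing (189.0, 235.0) 14.14223575592041 [0.3907 0.2047 0.012 ] diam 0.09096823233581205 depth med [0.3902 0.1988 0.0118]
bearing (372.0513515472412, 193.81351375579834) 9.380620956420898 [ 0.4964 -0.3334  0.015 ] diam 0.06018679667667945 depth med [ 0.4959 -0.3339  0.0145]
0.05 xmin 0.008365061713470184 zmax 0.1815335625419605
0.2 xmin 0.47878503290843666 zmax 0.2500672203329271
0.25 xmin 0.4732631191864734 zmax 0.2554506546363621
0.3 xmin 0.406350058896708 zmax 0.30340492892285315
0.35 xmin 0.3999687890841363 zmax 0.3253715526855661
0.4 xmin 0.4549742428223922 zmax 0.32257016291407814
0.45 xmin 0.44381917370216106 zmax 0.26708250538483064
0.5 xmin 0.2363020937842991 zmax 0.32692295929439247
0.55 xmin 0.22706306168179785 zmax 0.32541125213042055
0.6 xmin 0.39917925458329806 zmax 0.2580063786416089
0.65 xmin 0.39213653540751287 zmax 0.18146799876683264
0.7 xmin 0.39273269860344484 zmax 0.04362607278991072
```

Emit:
step_arm(moves=[[0,0,-50,0,0,-0.1,0],[0,0,-100,0,0,-0.2,0],[0,0,-150,0,0,-0.3,0],[0,0,-170,0,0,-0.386,0],[-32,-36,-170,0,0,-0.386,0],[-64,-72,-170,0,0,-0.386,0],[-96,-107,-170,0,0,-0.386,0],[-128,-143,-170,0,0,-0.386,0]])

```text
clock: 1.05
tcp_pos: [0.3276, 0.4366, 0.4012]
orientation: [0.029, 3.141, -0.0]
contact_force: [0.9, -0.0, 1.3]
grip_width: 0.0
gripper_force: 0.0
```

```bash
cat >> h.py <<'E'
from scipy.spatial.transform import Rotation as Ro
def st():
    o=r.get_obs(); M=Ro.from_rotvec(o['orientation']).as_matrix()
    print('t',o['clock'],'tcp',np.round(o['tcp_pos'],4),'F',np.round(o['contact_force'],2),'w',round(o['grip_width'],4)); return np.array(o['tcp_pos']),M
def delta(x,y,z):
    p,M=st(); print('x,y,z axes',M.T.round(3).tolist()); print('shift mm',(M.T@(np.array([x,y,z])-p)*1000).round(1))
E
python3 - <<'E'
from h import *
delta(.44,-.022,.40)
g=cv2.cvtColor((f:=grab('top'))['image'],cv2.COLOR_RGB2GRAY)
n,lab,s,ce=cv2.connectedComponentsWithStats((g[194:228,250:338]<105).astype(np.uint8))
for i in range(1,n):
    if s[i,4]>150: c=ce[i]+[250,194]; print(c,s[i],world(f,*c,z=.012))
E
```

```text
t 1.05 tcp [0.3276 0.4366 0.4012] F [ 0.88 -0.04  1.3 ] w 0.0
x,y,z axes [[-1.0, 0.019, -0.0], [0.019, 1.0, -0.0], [0.0, -0.0, -1.0]]
shift mm [-121.  -456.5    1.2]
[264.62698413 210.98677249] [  4   6  22  23 378] [ 0.45502104 -0.01916504  0.012     ]
[292.08115183 210.92408377] [ 31   6  23  23 382] [ 0.45301829 -0.09952766  0.012     ]
[319.46233766 210.55324675] [ 59   6  22  22 385] [ 0.45192821 -0.17936978  0.012     ]
```

Emit:
step_arm(moves=[[-13,-49,0,0,0,0,0],[-25,-97,0,0,0,0,0],[-38,-145,0,0,0,0,0],[-50,-193,0,0,0,0,0],[-62,-241,0,0,0,0,0],[-75,-289,0,0,0,0,0],[-88,-337,0,0,0,0,0],[-100,-385,0,0,0,0,0]])

```text
clock: 1.9
tcp_pos: [0.42, 0.0498, 0.4015]
orientation: [0.03, 3.141, 0.001]
contact_force: [2.2, 0.4, -0.1]
grip_width: -0.0
gripper_force: 0.0
```

Emit:
step_arm(moves=[[-10,-36,0,0,0,0,0],[-21,-72,20,0,0,0,0],[-21,-72,70,0,0,0,0],[-21,-72,120,0,0,0,0],[-21,-72,170,0,0,0,0],[-21,-72,220,0,0,0,0],[-21,-72,250,0,0,0,0],[-21,-72,250,0,0,0,0]])

```text
clock: 2.7
tcp_pos: [0.4366, -0.0208, 0.1481]
orientation: [-0.03, -3.134, 0.004]
contact_force: [-0.7, -0.1, -0.1]
grip_width: 0.0001
gripper_force: 0.0
```

```bash
python3 - <<'E'
from h import *
delta(.508,-.0205,.150)
E
```

```text
t 2.7 tcp [ 0.4366 -0.0208  0.1481] F [-0.73 -0.14 -0.15] w 0.0001
x,y,z axes [[-1.0, 0.019, 0.008], [0.019, 1.0, -0.002], [-0.008, -0.002, -1.0]]
shift mm [-71.4   1.7  -2.4]
```

Emit:
step_arm(moves=[[-25,0,-2,0,0,0,0],[-45,0,-2,0,0,0,0],[-55,0,-2,0,0,0,0],[-60,0,-2,0,0,0,0],[-60,0,-2,0,0,0,0]])

```text
clock: 3.2
tcp_pos: [0.4999, -0.0217, 0.154]
orientation: [0.03, 3.141, 0.0]
contact_force: [-0.1, -0.4, -0.1]
grip_width: -0.0001
gripper_force: 0.0
```

Emit:
step_arm(moves=[[-4,0,0,0,0,0,0],[-8,0,0,0,0,0,0],[-12,0,-1,0,0,0,0],[-16,0,-2,0,0,0,0],[-16,0,-2,0,0,0,0]])

```text
clock: 3.7
tcp_pos: [0.516, -0.0219, 0.1555]
orientation: [0.029, 3.141, 0.0]
contact_force: [-2.6, -0.2, 2.0]
grip_width: 0.0
gripper_force: 1.1
```

Emit:
step_arm(moves=[[-5,0,-1,0,0,0,0],[-10,0,-2,0,0,0,0],[-14,0,-3,0,0,0,0],[-14,0,-3,0,0,0,0]])

```text
clock: 4.1
tcp_pos: [0.5306, -0.0223, 0.1585]
orientation: [0.029, 3.14, -0.0]
contact_force: [-2.3, 0.7, 1.2]
grip_width: 0.0002
gripper_force: 0.8
```

Emit:
step_arm(moves=[[-5,0,-1,0,0,0,0],[-10,0,-1,0,0,0,0],[-15,0,-1,0,0,0,0],[-15,0,-1,0,0,0,0]])

```text
clock: 4.5
tcp_pos: [0.5455, -0.0226, 0.1593]
orientation: [0.029, 3.141, -0.001]
contact_force: [-1.1, 0.4, 0.5]
grip_width: 0.0004
gripper_force: 0.7
```

Emit:
step_arm(moves=[[-5,0,0,0,0,0,0],[-10,0,0,0,0,0,0],[-15,0,0,0,0,0,0],[-15,0,0,0,0,0,0]])

```text
clock: 4.9
tcp_pos: [0.5605, -0.0229, 0.1593]
orientation: [0.029, 3.141, -0.0]
contact_force: [-1.8, 0.3, -0.2]
grip_width: 0.0005
gripper_force: 0.7
```

Emit:
step_arm(moves=[[-5,0,1,0,0,0,0],[-10,0,2,0,0,0,0],[-15,0,3,0,0,0,0],[-15,0,3,0,0,0,0]])

```text
clock: 5.3
tcp_pos: [0.5752, -0.0231, 0.1561]
orientation: [0.029, 3.141, -0.001]
contact_force: [-1.1, 0.7, 0.5]
grip_width: -0.0
gripper_force: 0.7
```

Emit:
step_arm(moves=[[-5,0,1,0,0,0,0],[-10,0,2,0,0,0,0],[-15,0,4,0,0,0,0],[-15,0,4,0,0,0,0]])

```text
clock: 5.7
tcp_pos: [0.5902, -0.0234, 0.152]
orientation: [0.029, 3.141, -0.0]
contact_force: [-0.7, 0.7, 1.0]
grip_width: -0.0003
gripper_force: 0.6
```

Emit:
step_arm(moves=[[-5,0,1,0,0,0,0],[-10,0,3,0,0,0,0],[-15,0,5,0,0,0,0],[-19,0,7,0,0,0,0],[-19,0,7,0,0,0,0]])

```text
clock: 6.2
tcp_pos: [0.6091, -0.0237, 0.145]
orientation: [0.029, 3.141, -0.0]
contact_force: [-1.5, 0.1, 0.3]
grip_width: 0.0003
gripper_force: 0.6
```

The left lever swings freely at 1–2 N all the way. Next I'll withdraw and try the middle one.

Emit:
step_arm(moves=[[20,0,-8,0,0,0,0],[40,0,-13,0,0,0,0],[60,0,-14,0,0,0,0],[80,0,-13,0,0,0,0],[100,0,-9,0,0,0,0],[117,1,-9,0,0,0,0],[117,-40,-9,0,0,0,0],[117,-78,-9,0,0,0,0]])

```text
clock: 7.0
tcp_pos: [0.4903, -0.0994, 0.1546]
orientation: [0.024, 3.14, 0.001]
contact_force: [0.3, -0.8, 0.0]
grip_width: 0.0002
gripper_force: 0.0
```

```bash
python3 - <<'E'
from h import *
delta(.508,-.1005,.154)
E
```

```text
t 7.0 tcp [ 0.4903 -0.0994  0.1546] F [ 0.33 -0.76  0.02] w 0.0002
x,y,z axes [[-1.0, 0.015, -0.001], [0.015, 1.0, 0.0], [0.001, 0.0, -1.0]]
shift mm [-17.8  -0.8   0.6]
```

Emit:
step_arm(moves=[[-6,0,0,0,0,0,0],[-12,0,0,0,0,0,0],[-17,0,0,0,0,0,0],[-22,0,-1,0,0,0,0],[-27,0,-2,0,0,0,0],[-32,0,-3,0,0,0,0],[-36,0,-4,0,0,0,0],[-36,0,-4,0,0,0,0]])

```text
clock: 7.8
tcp_pos: [0.527, -0.0998, 0.1584]
orientation: [0.029, 3.14, -0.0]
contact_force: [-0.8, 0.3, 0.9]
grip_width: 0.0003
gripper_force: 0.7
```

Emit:
step_arm(moves=[[-5,0,-1,0,0,0,0],[-10,0,-1,0,0,0,0],[-15,0,-1,0,0,0,0],[-15,0,-1,0,0,0,0]])

```text
clock: 8.2
tcp_pos: [0.5421, -0.1006, 0.1593]
orientation: [0.029, 3.141, -0.001]
contact_force: [-1.2, 0.9, 1.0]
grip_width: 0.0001
gripper_force: 0.7
```

Emit:
step_arm(moves=[[-5,0,0,0,0,0,0],[-10,0,0,0,0,0,0],[-15,0,0,0,0,0,0],[-15,0,0,0,0,0,0]])

```text
clock: 8.6
tcp_pos: [0.557, -0.1008, 0.1593]
orientation: [0.029, 3.141, -0.001]
contact_force: [-1.7, -0.3, 1.5]
grip_width: 0.0003
gripper_force: 0.7
```

Emit:
step_arm(moves=[[-5,0,1,0,0,0,0],[-10,0,2,0,0,0,0],[-15,0,3,0,0,0,0],[-15,0,3,0,0,0,0]])

```text
clock: 9.0
tcp_pos: [0.5718, -0.101, 0.1561]
orientation: [0.029, 3.141, -0.001]
contact_force: [-1.1, 0.2, 0.6]
grip_width: 0.0003
gripper_force: 0.7
```

Emit:
step_arm(moves=[[-5,0,1,0,0,0,0],[-10,0,2,0,0,0,0],[-15,0,4,0,0,0,0],[-15,0,4,0,0,0,0]])

```text
clock: 9.4
tcp_pos: [0.5868, -0.1013, 0.152]
orientation: [0.029, 3.141, -0.0]
contact_force: [-0.9, 1.2, 0.5]
grip_width: 0.0002
gripper_force: 0.6
```

Emit:
step_arm(moves=[[-5,0,1,0,0,0,0],[-10,0,3,0,0,0,0],[-15,0,5,0,0,0,0],[-20,0,7,0,0,0,0],[-20,0,7,0,0,0,0]])

```text
clock: 9.9
tcp_pos: [0.6067, -0.1016, 0.1449]
orientation: [0.029, 3.141, -0.0]
contact_force: [-0.6, 0.5, 1.2]
grip_width: 0.0001
gripper_force: 0.6
```

The middle lever is free too, so the right one should bind. I'll confirm it by pushing.

Emit:
step_arm(moves=[[20,0,-8,0,0,0,0],[40,0,-13,0,0,0,0],[60,0,-14,0,0,0,0],[80,0,-13,0,0,0,0],[100,0,-9,0,0,0,0],[117,1,-9,0,0,0,0],[117,-40,-9,0,0,0,0],[117,-78,-9,0,0,0,0]])

```text
clock: 10.7
tcp_pos: [0.4879, -0.1774, 0.1546]
orientation: [0.024, 3.14, 0.001]
contact_force: [1.4, -0.2, 0.7]
grip_width: -0.0001
gripper_force: 0.0
```

Emit:
step_arm(moves=[[-6,0,0,0,0,0,0],[-12,0,0,0,0,0,0],[-17,0,0,0,0,0,0],[-22,0,-1,0,0,0,0],[-27,0,-2,0,0,0,0],[-32,0,-3,0,0,0,0],[-36,0,-4,0,0,0,0],[-36,0,-4,0,0,0,0]])

```text
clock: 11.5
tcp_pos: [0.5245, -0.1778, 0.1584]
orientation: [0.028, 3.141, -0.0]
contact_force: [-2.4, 1.1, 0.8]
grip_width: 0.0
gripper_force: 0.8
```

Emit:
step_arm(moves=[[-5,0,-1,0,0,0,0],[-10,0,-1,0,0,0,0],[-10,0,-1,0,0,0,0]])

```text
clock: 11.8
tcp_pos: [0.5346, -0.1784, 0.1594]
orientation: [0.029, 3.14, -0.001]
contact_force: [-1.5, -0.3, 0.6]
grip_width: 0.0001
gripper_force: 0.7
```

Emit:
step_arm(moves=[[-5,0,0,0,0,0,0],[-10,0,0,0,0,0,0],[-14,0,0,0,0,0,0],[-14,0,0,0,0,0,0]])

```text
clock: 12.2
tcp_pos: [0.5484, -0.1787, 0.1593]
orientation: [0.029, 3.141, -0.001]
contact_force: [-0.9, -1.1, 1.1]
grip_width: 0.0001
gripper_force: 0.6
```

Emit:
step_arm(moves=[[-4,0,0,0,0,0,0],[-8,0,1,0,0,0,0],[-12,0,2,0,0,0,0],[-12,0,2,0,0,0,0]])

```text
clock: 12.6
tcp_pos: [0.5598, -0.179, 0.1571]
orientation: [-0.03, -3.141, 0.0]
contact_force: [-3.9, -0.2, 2.6]
grip_width: -0.0003
gripper_force: 1.8
```

Emit:
step_arm(moves=[[-3,0,0,0,0,0,0],[-6,0,1,0,0,0,0],[-6,0,1,0,0,0,0]])

```text
clock: 12.9
tcp_pos: [0.5653, -0.1792, 0.1562]
orientation: [-0.03, -3.14, -0.0]
contact_force: [-5.6, 0.7, 5.5]
grip_width: 0.0
gripper_force: 2.8
```

Emit:
step_arm(moves=[[-1,0,0,0,0,0,0],[-2,0,0.5,0,0,0,0],[-2,0,0.5,0,0,0,0]])

```text
clock: 13.2
tcp_pos: [0.5664, -0.1792, 0.1556]
orientation: [-0.03, -3.139, -0.001]
contact_force: [-7.4, 0.6, 6.2]
grip_width: 0.0002
gripper_force: 4.0
```

Emit:
step_arm(moves=[[3,0,0,0,0,0,0],[8,0,0,0,0,0,0],[20,0,0,0,0,0,0],[40,0,0,0,0,0,0],[70,0,0,0,0,0,0],[70,0,0,0,0,0,0]])

```text
clock: 13.8
tcp_pos: [0.4935, -0.1778, 0.1554]
orientation: [-0.033, -3.139, -0.002]
contact_force: [-0.1, 0.3, -0.9]
grip_width: 0.0
gripper_force: 0.0
```

```bash
cat > look.py <<'E'
from h import *
f=grab('top'); P=cloud(f)
for k in (264,293,322):
    w=P[140:195,k-12:k+13].reshape(-1,3); q=w[(w[:,2]>.135)&(w[:,2]<.182)&(w[:,0]>.512)]; print('knob',len(q),q.mean(0).round(4) if len(q) else '')
E
python3 look.py; sleep 0; python3 - <<'E'
from h import *
f=grab('top'); cv2.imwrite('pics/bank.png',cv2.resize(f['image'][130:240,235:350],None,fx=5,fy=5)[...,::-1]); st()
E
```

```text
knob 79 [ 0.5319 -0.0213  0.167 ]
knob 83 [ 0.53   -0.1007  0.167 ]
knob 48 [ 0.5865 -0.1781  0.1762]
t 13.9 tcp [ 0.4975 -0.1774  0.1561] F [ 0.17 -0.77  0.03] w 0.0002
```

View pics/bank.png

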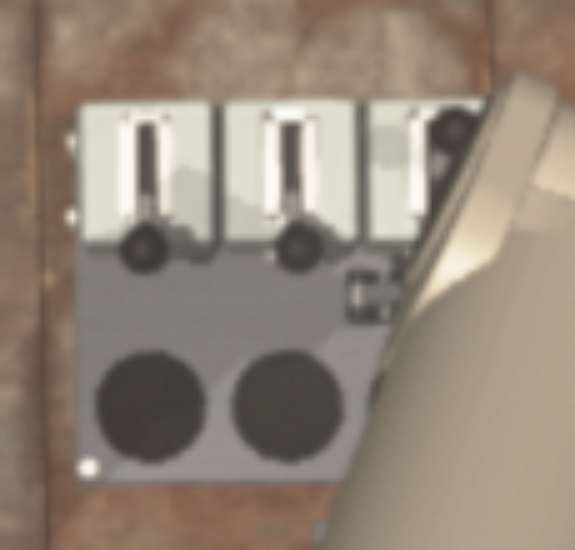

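The crop shows the right knob at (455,128), swung back and standing alone, with the left (146,248) and middle (298,248) knobs at rest. The right lever is the binding one, so the target is the right pad. Next I'll go over the small bearing.

Emit:
step_arm(moves=[[0,0,-50,0,0,0,0],[0,0,-95,0,0,0,0],[15,45,-95,0,0,0,20],[29,92,-95,0,0,0,40],[43,139,-95,0,0,0,60],[57,186,-95,0,0,0,60],[71,233,-95,0,0,0,60],[85,280,-95,0,0,0,60]])

```text
clock: 14.7
tcp_pos: [0.4179, 0.1064, 0.2515]
orientation: [0.029, 3.139, 0.002]
contact_force: [0.8, -0.4, 0.7]
grip_width: 0.06
gripper_force: 0.0
```

Emit:
step_arm(moves=[[14,46,20,0,0,0,60],[27,92,60,0,0,0,60],[27,92,100,0,0,0,60],[27,92,100,0,0,0,60],[27,92,100,0,0,0,60]])

```text
clock: 15.2
tcp_pos: [0.393, 0.1962, 0.1509]
orientation: [-0.029, -3.141, 0.002]
contact_force: [0.7, 0.1, 0.3]
grip_width: 0.0603
gripper_force: 0.0
```

```bash
python3 - <<'E'
from h import *
p,M=st(); f=grab('wrist'); save(f,'w1.png'); P=cloud(f)
q=P[(P[...,2]>.009)&(P[...,2]<.016)&(np.hypot(P[...,0]-.39,P[...,1]-.199)<.035)]
print(len(q),q.min(0),q.max(0)); c=f['R']@np.array([.39,.199,.012])+f['t']; c=f['mtx']@c; print(c[:2]/c[2])
E
```

```text
t 15.2 tcp [0.393  0.1962 0.1509] F [0.74 0.08 0.26] w 0.0603
1090 [0.36785767 0.18105488 0.00900404] [0.40966803 0.22222308 0.01308739]
[260.23948802 173.51117756]
```

View pics/w1.png

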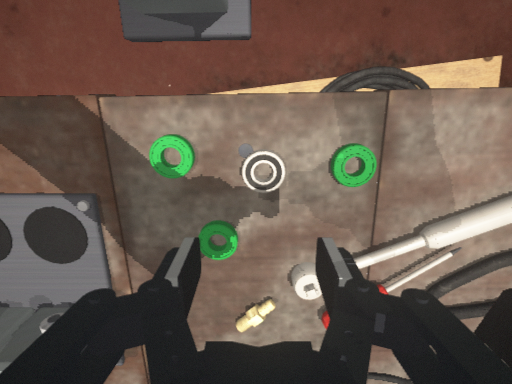

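The wrist view shows the bearing at (263,172), clear of the green rings at (172,157), (354,165) and (218,240).

```bash
python3 - <<'E'
from h import *
f=grab('wrist'); im=f['image'][145:200,235:292]; h=cv2.cvtColor(im,cv2.COLOR_RGB2HSV)
m=((h[...,1]<40)&(h[...,2]>170)).astype(np.uint8)
c=max(cv2.findContours(m,cv2.RETR_EXTERNAL,cv2.CHAIN_APPROX_NONE)[0],key=cv2.contourArea); e=cv2.fitEllipse(c); print(e)
w=world(f,e[0][0]+235,e[0][1]+145,z=.012); print(w); delta(w[0],w[1],.001)
E
```

```text
((27.718538284301758, 25.25202178955078), (23.953035354614258, 25.43038558959961), 84.11011505126953)
[0.38843974 0.20176011 0.012     ]
t 15.3 tcp [0.3944 0.1962 0.1527] F [-0.21 -0.33 -0.11] w 0.0601
x,y,z axes [[-1.0, 0.021, -0.003], [0.021, 1.0, 0.002], [0.003, 0.002, -1.0]]
shift mm [  6.5   5.1 151.7]
```

Emit:
step_arm(moves=[[6,5,40,0,0,0,60],[6,5,80,0,0,0,60],[6,5,115,0,0,0,60],[6,5,135,0,0,0,60],[6,5,146,0,0,0,60],[6,5,150,0,0,0,60],[6,5,150,0,0,0,60]])

```text
clock: 16.0
tcp_pos: [0.3879, 0.2017, 0.0018]
orientation: [0.031, 3.14, 0.002]
contact_force: [-0.8, -0.2, 0.9]
grip_width: 0.06
gripper_force: 0.0
```

Emit:
step_arm(moves=[[0,0,0,0,0,0,45],[0,0,0,0,0,0,38],[0,0,0,0,0,0,30],[0,0,0,0,0,0,30],[0,0,0,0,0,0,30],[0,0,0,0,0,0,30]], grip_force=30)

```text
clock: 16.6
tcp_pos: [0.3877, 0.2019, 0.0022]
orientation: [0.03, 3.139, 0.002]
contact_force: [-0.9, -1.5, 8.4]
grip_width: 0.0398
gripper_force: 29.2
```

Emit:
step_arm(moves=[[0,0,-10,0,0,0,30],[0,0,-40,0,0,0,30],[0,0,-90,0,0,0,30],[0,0,-130,0,0,0,30],[0,0,-130,0,0,0,30]])

```text
clock: 17.1
tcp_pos: [0.3897, 0.2034, 0.1364]
orientation: [0.03, 3.134, 0.011]
contact_force: [0.4, 0.8, -1.3]
grip_width: 0.0398
gripper_force: 30.7
```

```bash
python3 - <<'E'
from h import *
p,M=st(); f=grab('wrist'); cv2.imwrite('pics/w2.png',f['image'][180:,100:420][...,::-1])
delta(.4519,-.1794,.13)
E
```

```text
t 17.1 tcp [0.3897 0.2034 0.1364] F [ 0.39  0.82 -1.27] w 0.0398
t 17.15 tcp [0.3883 0.2028 0.1341] F [-0.1   0.22 -0.43] w 0.0395
x,y,z axes [[-1.0, 0.019, -0.005], [0.019, 1.0, 0.005], [0.005, 0.005, -1.0]]
shift mm [ -70.7 -380.9    2.5]
```

View pics/w2.png

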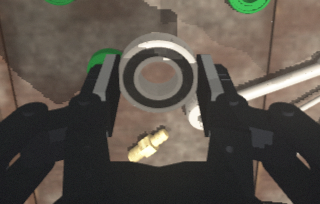

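The bearing is held between the fingertips, at (160,72) in the crop. I'll check its tilt and offset from depth.

```bash
python3 - <<'E'
from h import *
p,M=st(); f=grab('wrist'); P=cloud(f); 
v,u=np.mgrid[:384,:512]; d=np.hypot(u-260,v-252)
q=P[(d<44)&(f['depth']>0)]; q=(q-p)@M   # tool frame
q=q[(abs(q[:,0])<.03)&(abs(q[:,1])<.0185)&(abs(q[:,2])<.03)]
A=np.c_[q[:,:2],np.ones(len(q))]
k=np.ones(len(q),bool)
for _ in range(5):
    s=np.linalg.lstsq(A[k],q[k,2],rcond=None)[0]; k=abs(A@s-q[:,2])<.0025
print(len(q),k.sum(),'slopes',s,'tool min/max',q[k].min(0),q[k].max(0))
E
```

```text
t 17.15 tcp [0.3883 0.2028 0.1341] F [-0.1   0.22 -0.43] w 0.0395
4431 3657 slopes [ 0.00133082  0.00119067 -0.00832122] tool min/max [-0.02230485 -0.01849576 -0.0107414 ] [ 0.0203984   0.01848916 -0.00580604]
```

Emit:
step_arm(moves=[[-9,-48,0,0,0,0,30],[-18,-96,0,0,0,0,30],[-27,-143,0,0,0,0,30],[-36,-191,0,0,0,0,30],[-45,-238,0,0,0,0,30],[-54,-286,0,0,0,0,30],[-62,-333,0,0,0,0,30],[-70,-381,0,0,0,0,30]])

```text
clock: 18.0
tcp_pos: [0.4484, -0.1823, 0.1296]
orientation: [-0.029, -3.139, -0.001]
contact_force: [1.3, -0.2, -0.2]
grip_width: 0.0393
gripper_force: 30.7
```

Emit:
step_arm(moves=[[0,0,30,0,0,0,30],[0,0,60,0,0,0,30],[0,0,80,0,0,0,30],[0,0,90,0,0,0,30],[0,0,90,0,0,0,30],[0,0,90,0,0,0,30]])

```text
clock: 18.6
tcp_pos: [0.4495, -0.1809, 0.041]
orientation: [-0.03, -3.141, 0.0]
contact_force: [-0.4, -0.7, -1.0]
grip_width: 0.0393
gripper_force: 30.7
```

```bash
python3 - <<'E'
from h import *
delta(.4519,-.1794,.0155)
f=grab('wrist'); save(f,'w3.png')
E
```

```text
t 18.6 tcp [ 0.4495 -0.1809  0.041 ] F [-0.39 -0.73 -0.96] w 0.0393
x,y,z axes [[-1.0, 0.019, 0.0], [0.019, 1.0, -0.0], [-0.0, -0.0, -1.0]]
shift mm [-2.4  1.5 25.5]
```

View pics/w3.png

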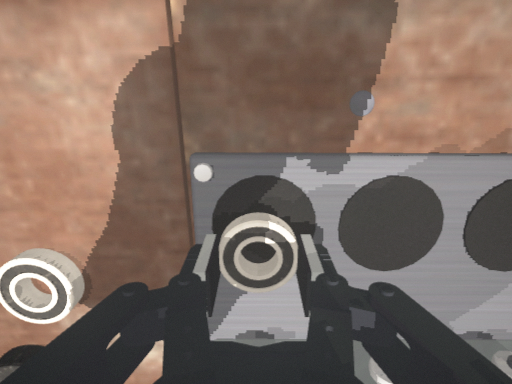

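The bearing, at (259,250), hangs just above the right pad around (264,215). Lowering it now.

Emit:
step_arm(moves=[[-2.5,1.5,12,0,0,0,30],[-2.5,1.5,20,0,0,0,30],[-2.5,1.5,24,0,0,0,30],[-2.5,1.5,26,0,0,0,30],[-2.5,1.5,26,0,0,0,30]])

```text
clock: 19.15
tcp_pos: [0.4519, -0.1794, 0.0146]
orientation: [-0.03, -3.141, -0.0]
contact_force: [-0.3, -0.0, -1.0]
grip_width: 0.0398
gripper_force: 30.7
```

Emit:
step_arm(moves=[[0,0,1,0,0,0,30],[0,0,1.5,0,0,0,30],[0,0,1.5,0,0,0,30]])

```text
clock: 19.45
tcp_pos: [0.4521, -0.1795, 0.0142]
orientation: [0.03, 3.141, 0.001]
contact_force: [-3.3, 2.0, 14.1]
grip_width: 0.0394
gripper_force: 32.1
```

Emit:
step_arm(moves=[[0,0,0,0,0,0,44],[0,0,0,0,0,0,50],[0,0,0,0,0,0,58],[0,0,-5,0,0,0,60],[0,0,-30,0,0,0,60],[0,0,-75,0,0,0,60],[0,0,-110,0,0,0,60],[0,0,-110,0,0,0,60]])

```text
clock: 20.25
tcp_pos: [0.4549, -0.1804, 0.1276]
orientation: [0.03, 3.133, -0.002]
contact_force: [1.5, -1.3, -0.5]
grip_width: 0.06
gripper_force: 0.0
```

Emit:
step_arm(moves=[[0,20,-40,0,0,0,60],[10,60,-80,0,0,0,60],[10,110,-100,0,0,0,60],[10,160,-100,0,0,0,60],[10,210,-100,0,0,0,60],[10,250,-100,0,0,0,60],[10,290,-100,0,0,0,60],[10,290,-100,0,0,0,60]])

```text
clock: 21.05
tcp_pos: [0.4469, 0.1168, 0.2231]
orientation: [-0.015, -3.141, -0.002]
contact_force: [0.1, -1.6, -1.7]
grip_width: 0.06
gripper_force: 0.0
```

```bash
python3 look.py; python3 - <<'E'
from h import *
f=grab('top'); P=cloud(f); w=P[195:228,302:338].reshape(-1,3)
q=w[(w[:,2]>.019)&(w[:,2]<.04)]; print(len(q),q.mean(0),q.min(0),q.max(0)); st()
cv2.imwrite('pics/fin.png',cv2.resize(f['image'][130:240,235:395],None,fx=4,fy=4)[...,::-1])
E
```

```text
knob 82 [ 0.5318 -0.0212  0.1668]
knob 83 [ 0.53   -0.1007  0.1671]
knob 65 [ 0.586  -0.1811  0.1767]
131 [ 0.45434505 -0.18136129  0.02400911] [ 0.42058422 -0.21341012  0.01950157] [ 0.47351275 -0.1619008   0.03038848]
t 21.15 tcp [0.4471 0.1113 0.2229] F [-0.14 -0.52  0.14] w 0.0604
```

View pics/fin.png

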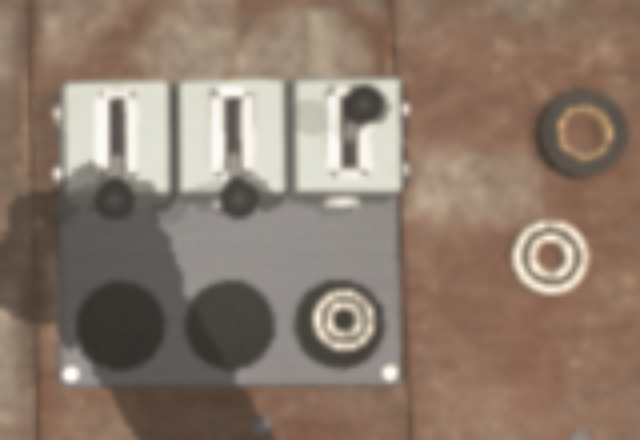

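The final crop shows the bearing at (344,319), flat and wholly on the right pad (centre about 340,324). The right lever is jammed, the other two are at rest, and the large bearing hasn't moved.

```bash
python3 -c "
from bench import r
print(r.hand_in())"
```

```text
the job is handed in; nothing more can be done
None
```

The right lever is the one that binds and is left standing jammed; the left and middle levers are back at rest, the small bearing lies flat and wholly on the right pad, the large bearing was not moved, and the job is handed in (no verdict came back).

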